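# Set the stirrer to speed five and start it

### The job

With a fingertip, push the black speed lever of the stirring hotplate round clockwise (seen from above), click by click, to speed five: the fifth short mark after the long off mark. Do not go past it, or the beaker slops over. Then press the round start button fully in and take the hand away. Push gently and pinch or lift nothing; leave the small heat knob, the beaker, the crucible and the vial on the hotplate as they stand.

Things in the scene. Friction and masses are not known exactly. Their poses are not given: they have to be found in the camera images.
- stirrer: white stirring hotplate, 240 (x) x 260 (y) x 55 mm high, fixed to the bench. Origin: centre of its underside; its x points away from its front (the robot's side), its y to the left, z up. Level control deck at z = 55 mm in the front half, a low round white plate (106 mm across, top at z = 61 mm) behind it
- speed_axis (a point): turning axis of the speed lever, at deck height (stirrer frame: x -60, y +50, z 55 mm). Round it on the deck are 8 dark marks, 30 degrees apart: the long one (48 to 66 mm from the axis) is off, the seven short ones (48 to 56 mm) are speeds 1 to 7, clockwise from above
- speed_lever (a joint): angle of the speed lever in rad, growing clockwise from above: 0 = off (lever points 105 degrees counterclockwise from the stirrer's x), 0.5236 more per speed, stops at 0 and 3.665; speed five = 2.618. A detent holds it at each mark with up to 0.075 N m (2 N at 38 mm); past half way it jumps to the next. Starts at off, 1 or 2, or between, and snaps to a mark by itself in 0.3 s
- speed_lever_tip (a point): outer end of the black lever, at mid height: 45 mm from its axis and 12 mm above the deck. The lever is a bar 9 mm wide that reaches out to one side only, 4 to 19 mm above the deck, with a light line along its top; its hub is a boss 30 mm across and 21 mm high on a steel disc 42 mm across and 3 mm thick
- start_button (a joint): travel of the start button in m: 0 = out, 0.006 = fully in; it springs back; fully in takes about 5 N
- start_button_top (a point): centre of the top of the start button when out: a round black button, 24 mm across, its top 22 mm above the deck when out, in a grey round housing 40 mm across and 12 mm high at the front right of the deck (stirrer frame: x -85, y -48 mm), pressed straight down
- heat_knob_rib (a point): rim end of the rib on the heat knob, a small black round knob 32 mm across and 16 mm high on the right of the deck behind the start button (knob centre in the stirrer frame: x -30, y -90 mm); turns easily, not to be turned
- beaker: small glass beaker, 45 mm across and 58 mm high, standing loose on the round plate with a stirring bar in it; origin: centre of its underside
- crucible: white crucible, 35 mm across and 26 mm high, standing loose at the right rear corner of the hotplate's top; origin: centre of its underside
- vial: small capped vial, 12 mm across and 33 mm high, standing loose at the left rear corner of the hotplate's top; origin: centre of its underside
Not all that is in view belongs to the job. There is more than one size of the beaker; the one meant has the size given above. Of the things that look like the crucible, the larger one is meant.

How it is judged:
By the outcome, as a careful person would: the job done as asked, in the order asked, and still so for the second after the job is handed in, with the robot touching nothing.
It also fails if it takes over 53 s, if anything falls off the work surface, if the arm or the gripper's body presses on something with over 40 N, if the wrist force passes 120 N, or if a joint passes its speed limit or range.

### The arm

A 6-joint arm with a two-finger parallel gripper is mounted at the origin on the work surface; the furniture and walls round the work are solid. World frame = base frame: x ahead of the robot, y to its left, z up, the work surface at z = 0. Lengths are in m, angles in rad, forces in N, time in s.
With the tool pointing down it reaches from about 0.25 to 0.725 m from the base axis. Payload 4 kg.
Tool frame: the origin (TCP) lies where the fingers leave the gripper's body, on its centre line; the fingertips stand 73 mm ahead of it and the grasp point (between the pads) lies 54 mm ahead of it (bot.tip_reach is the z of the fingertips in the tool frame, in m); z points along the fingers, x is the direction in which the jaws open and shut, and the axes are right-handed (so a half turn about z gives the same grasp; the last joint's range is limited). The gripper opens to 85 mm and grips with 20 to 120 N. Pads are 22 mm wide; open, the fingers measure 114 mm over their backs; the gripper's body (76 mm by 85 mm) begins 54 mm behind the grasp point. The pads swing forward as they close: fully open they stand 13 mm farther back than shut.
Start: joints at [-1.125, 0.241, 0.005, 1.335, 0, 1.571], TCP at [0.216, -0.451, 0.304] pointing down, gripper open.
Joint ranges: [-2.72, 2.72], [-1.05, 1.87], [-1.09, 1.28], [-1.99, 2.15], [-1.42, 1.44], [-3.14, 3.14]. Speed limits (rad/s): [2.79, 2.79, 3.14, 3.14, 3.14, 3.14].

### API

Orientations are given as a unit quaternion [x, y, z, w].
In Python, from workcell import bot, vision, job_done gives the robot as it stands.
- The arm moves only by the tool drive_tool, never from a script. Its argument "steps" is one flat list of numbers, 7 for each row, row after row: the shift along the tool's x, y, z in m, then the turn, a rotation vector about the tool's x, y, z in degrees, then the closure, from -1 (fully open) to 1 (shut). A call has 1 to 8 rows; each row shifts and turns the commanded pose from where the row before left it, along the tool's axes as they then stand; what a row does not reach is not made up. A row lasts 1/12 s, in which the tool goes at most 41.7 mm and 7.16 degrees, less where a joint would pass 70% of its speed; a pose out of reach is approached as far as the arm can. A call is refused whole if a number of a shift passes 0.0417 or a number of a turn 7.16, either way. A call with a gripper value outside its range is refused whole. The fingers move at their own pace and stop on an object; the grip force is fixed at half the most. Time passes only in rows, so rows that do not move let the fingers close. It gives the time, the measured TCP pose, the force and the opening at its end, in the units of the state.
- bot.get_obs(): the state, without advancing time (a new reading comes with each control period).
- vision.camera(name): name is "scene" or "top" or "wrist"; returns (picture, depth): 400x640x3 uint8, red, green, blue; 400x640 float32, m along the optical axis (not along the pixel's ray), 0 where there is no reading.
- vision.camera_model(name): a dict with "mtx" (3x3 intrinsics, pixels), "D" ([k1, k2, p1, p2, k3] as OpenCV has them; the pictures are not rectified), "rvec" (rotation vector, rad) and "tvec" (3), from world to camera coordinates, as OpenCV has them. Camera axes: x right, y down, z forward; pixel columns grow to the right and rows downward; lengths in m; the calibration is good to about 2 mm. A picture is of the moment at which its call begins: read the wrist's pose just before it. camera_model takes no time and is no camera call; for the wrist camera it gives the pose at the moment of the call.
- job_done(): hands the job in, once; it reports no verdict.
The state is a dict: "clock": time; "joint_pos": joint angles; "joint_vel": joint speeds; "tau": joint torques, N m; "eef_pos": TCP position; "tool_rot": TCP orientation; "ft_force": force on the tool from outside, world axes, zero at the start; "ft_torque": the same for the moment, N m; "grip_width": finger opening in m.
Only numpy, scipy, OpenCV 4.12 (cv2) and the standard library are available. Lean on these libraries where they do the work, as an engineer would, in place of code of your own. Each camera call takes 0.05 s, during which the arm holds its last target.

## Working session

There is one attempt and no reset: what is moved stays moved. The work goes in short steps, Python scripts to look and compute and a tool call to move; the robot and the scene stay as the last step left them, time stands still between calls to the robot, and variables do not carry over. Pictures are saved under pics/ and viewed, and the job is handed in when it is done.

Besides the shell and the picture viewer there is one more tool, called after "Call:" as name(argument=value, ...), one argument or row to a line, values as JSON. drive_tool: Moves the arm, as the interface text tells. Its arguments: {"type":"object","properties":{"steps":{"type":"array"}},"required":["steps"]}

```bash
ls; mkdir -p pics
python3 - <<'E'
from workcell import bot, vision
import cv2
print(bot.get_obs())
for n in ("top","scene"):
    p,d=vision.camera(n); cv2.imwrite(f"pics/{n}0.png",p[:,:,::-1])
    m=vision.camera_model(n); print(n,m)
E
```

```text
pics
{'clock': 0.0, 'joint_pos': array([-1.12498223e+00,  2.41426336e-01,  3.72531301e-03,  1.33519902e+00,
        1.60022830e-05,  1.57079160e+00]), 'joint_vel': array([ 0.00031663,  0.00042897, -0.00160845,  0.00101076,  0.00164393,
       -0.00129405]), 'tau': array([-2.54673350e-04, -3.72319829e+01,  2.52406186e+01,  1.70073321e-02,
       -6.52045969e-05, -7.53587955e-06]), 'eef_pos': array([ 0.2153931 , -0.45069626,  0.30300654]), 'tool_rot': array([ 8.45930024e-01, -5.33292872e-01, -8.85528590e-04, -5.67720925e-04]), 'ft_force': array([ 0.14688896, -0.18935994,  0.04809319]), 'ft_torque': array([-0.02710838, -0.01520696, -0.05711843]), 'grip_width': 0.08554321937563629}
top {'mtx': array([[419.55333318,   0.        , 319.38981438],
       [  0.        , 419.55333318, 198.32003414],
       [  0.        ,   0.        ,   1.        ]]), 'D': array([0.02190701, 0.        , 0.        , 0.        , 0.        ]), 'rvec': array([ 2.18756055, -2.18543217,  0.06294999]), 'tvec': array([-0.02324002,  0.60481825,  0.87477658])}
scene {'mtx': array([[399.86599862,   0.        , 317.37030374],
       [  0.        , 399.86599862, 196.81213333],
       [  0.        ,   0.        ,   1.        ]]), 'D': array([-0.05972878,  0.        ,  0.        ,  0.        ,  0.        ]), 'rvec': array([ 1.02716843, -2.53205637,  0.90058647]), 'tvec': array([0.42441445, 0.35912116, 0.65795489])}
```

View pics/top0.png

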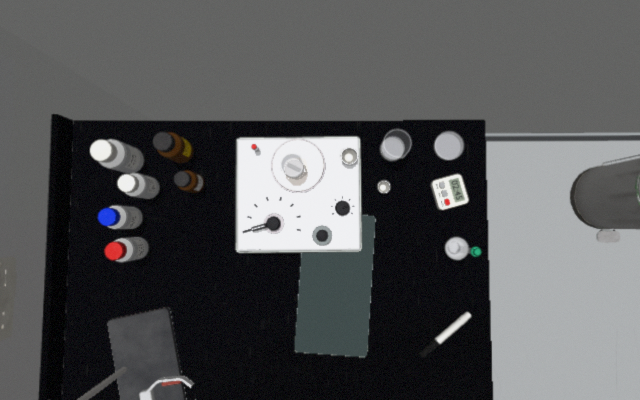

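View pics/scene0.png

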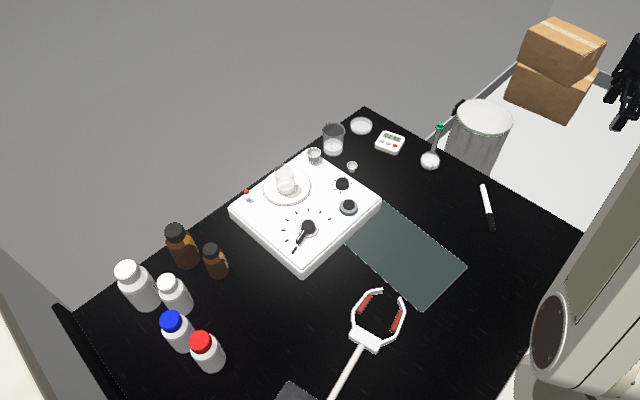

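The top view shows the white hotplate (236–361, 137–251), the lever hub at about (273,224) with the lever pointing left to (244,232), the start button at (322,236), and the heat knob at (342,208). The beaker is at (293,168), the crucible at (349,157) and the vial at (254,147). Lookalikes are the big beaker at (397,145) and the small crucible at (384,187), both off the plate. The black round things on the deck are the hub, the button and the heat knob; the lever is the one with the bar and the marks.

```bash
cat > h.py <<'E'
import numpy as np, cv2
from workcell import bot, vision
def ray(m,uv,z):
    uv=np.array(uv,float).reshape(-1,1,2)
    n=cv2.undistortPoints(uv,m["mtx"],m["D"]).reshape(-1,2)
    R=cv2.Rodrigues(m["rvec"])[0]; c=-R.T@m["tvec"]
    d=np.c_[n,np.ones(len(n))]@R
    return c+d*((z-c[2])/d[:,2])[:,None]
def proj(m,P): return cv2.projectPoints(np.array(P,float).reshape(-1,1,3),m["rvec"],m["tvec"],m["mtx"],m["D"])[0].reshape(-1,2)
E
python3 - <<'E'
from h import *
p=cv2.imread("pics/top0.png"); m=vision.camera_model("top")
msk=(p.min(2)>180).astype(np.uint8); 
cs,_=cv2.findContours(msk[100:270,220:370].copy(),cv2.RETR_EXTERNAL,cv2.CHAIN_APPROX_NONE)
c=max(cs,key=cv2.contourArea)+[220,100]
W=ray(m,c.reshape(-1,2),0.055)
r=cv2.minAreaRect(W[:,:2].astype(np.float32)); print(r,cv2.boxPoints(r))
# dark things
cs,_=cv2.findContours((p[130:260,230:366].max(2)<70).astype(np.uint8),cv2.RETR_EXTERNAL,cv2.CHAIN_APPROX_NONE)
for q in cs:
    if cv2.contourArea(q)>2:
        q=q.reshape(-1,2)+[230,130]; print(len(q),q.mean(0),ray(m,q.mean(0),.055)[0])
cr=cv2.resize(p[130:260,230:370],None,fx=5,fy=5,interpolation=cv2.INTER_CUBIC); cv2.imwrite("pics/crop0.png",cr[:600])
E
```

```text
((0.6122771501541138, 0.020389623939990997), (0.2335982471704483, 0.25267356634140015), 0.25334203243255615) [[ 0.49492055  0.14620873]
 [ 0.49603778 -0.10646237]
 [ 0.72963375 -0.10542949]
 [ 0.7285165   0.14724162]]
29 [321.72413793 235.20689655] [ 0.52742867 -0.0276902   0.055     ]
40 [272.075 223.4  ] [0.55128386 0.073491   0.055     ]
35 [342.17142857 207.77142857] [ 0.58327255 -0.069378    0.055     ]
806 [286.09057072 181.32009926] [0.63743902 0.04546433 0.055     ]
```

View pics/crop0.png

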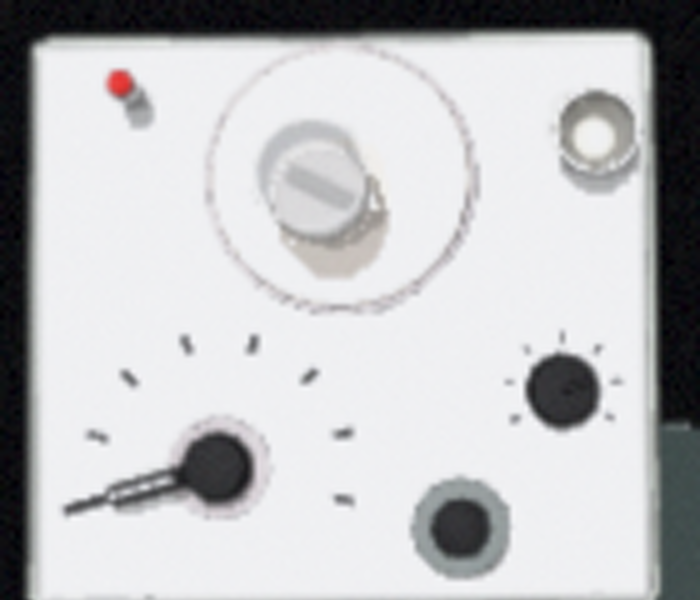

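Call:
drive_tool(
  steps=[-0.0235,-0.0313,0,0,0,0,1,-0.0235,-0.0313,0,0,0,0,1,-0.0235,-0.0313,0,0,0,0,1,-0.0235,-0.0313,0,0,0,0,1,-0.0235,-0.0313,0,0,0,0,1,-0.0235,-0.0313,0,0,0,0,1,-0.0235,-0.0313,0,0,0,0,1,-0.0235,-0.0313,0,0,0,0,1],
)

```text
clock: 0.77
eef_pos: [0.3606, -0.1717, 0.3037]
tool_rot: [0.846, -0.533, -0.0, 0.0]
ft_force: [0.4, 0.3, 0.0]
grip_width: -0.0001
```

Call:
drive_tool(
  steps=[-0.0235,-0.0313,0,0,0,-7,1,-0.0235,-0.0313,0,0,0,-7,1,0,0,0,0,0,-7,1,0,0,0,0,0,-7,1,0,0,0,0,0,-7,1,0,0,0,0,0,-7,1,0,0,0,0,0,-7,1,0,0,0,0,0,-7,1],
)

```text
clock: 1.43
eef_pos: [0.392, -0.1019, 0.3035]
tool_rot: [0.998, -0.07, -0.001, -0.0]
ft_force: [0.1, -0.3, -0.8]
grip_width: 0.0001
```

Run:
```python
from h import *
from scipy.spatial.transform import Rotation as R
o=bot.get_obs(); print(o["clock"],o["joint_pos"],o["eef_pos"],o["ft_force"],o["grip_width"]); print(R.from_quat(o["tool_rot"]).as_matrix().round(4),bot.tip_reach)
```

```text
1.4333 [-2.54363333e-01  5.33374145e-02 -2.18830211e-01  1.29971749e+00
  3.31515232e-06  1.45754534e+00] [ 0.39204647 -0.10192931  0.30348809] [ 0.08125681 -0.34769162 -0.76840075] 5.1256218160607084e-05
[[ 9.901e-01 -1.406e-01 -1.100e-03]
 [-1.406e-01 -9.901e-01  3.000e-04]
 [-1.100e-03 -1.000e-04 -1.000e+00]] 0.0726
```

Call:
drive_tool(
  steps=[0.0118,-0.0316,0,0,0,0,1,0.0118,-0.0316,0,0,0,0,1,0.0118,-0.0316,0,0,0,0,1,0.0118,-0.0316,0,0,0,0,1,0.0118,-0.0316,0,0,0,0,1,0.0118,-0.0316,0,0,0,0,1,0.0118,-0.0316,0,0,0,0,1,0,0,0,0,0,-7,1],
)

```text
clock: 2.1
eef_pos: [0.5087, 0.1091, 0.3028]
tool_rot: [1.0, -0.009, 0.0, -0.001]
ft_force: [0.5, -0.9, 0.0]
grip_width: -0.0001
```

Call:
drive_tool(
  steps=[0,0,0,0,0,-7,1,0,0,0,0,0,-7,1,0,0,0,0,0,-7,1,0,0,0,0,0,-7,1,0,0,0,0,0,-7,1,0,0,0,0,0,-7,1,0,0,0,0,0,-7,1,0,0,0,0,0,-7,1],
)

```text
clock: 2.77
eef_pos: [0.5063, 0.1044, 0.3033]
tool_rot: [0.887, 0.461, -0.001, -0.0]
ft_force: [-0.2, -0.2, 0.1]
grip_width: 0.0001
```

Call:
drive_tool(
  steps=[0,0,0,0,0,-7,1,0,0,0,0,0,-7,1,0,0,0,0,0,-7,1,0,0,0,0,0,-7,1,0,0,0,0,0,-7,1,0,0,0,0,0,-7,1,0,0,0,0,0,-7,1,0,0,0,0,0,0,1],
)

```text
clock: 3.43
eef_pos: [0.5063, 0.1044, 0.3034]
tool_rot: [0.618, 0.786, -0.0, -0.0]
ft_force: [-0.3, -0.8, -0.6]
grip_width: -0.0
```

Run:
```python
from h import *
from scipy.spatial.transform import Rotation as R
o=bot.get_obs(); print(o["clock"],o["joint_pos"],o["eef_pos"],o["ft_force"],o["grip_width"]); print(R.from_quat(o["tool_rot"]).as_matrix().round(4))
p,d=vision.camera("wrist"); cv2.imwrite("pics/w1.png",p[:,:,::-1])
p,d=vision.camera("scene"); cv2.imwrite("pics/s1.png",cv2.resize(p[100:300,200:480,::-1],None,fx=2.8,fy=2.8))
```

```text
3.4333 [ 2.03375216e-01  2.75259149e-01  4.96842506e-02  1.34642483e+00
 -1.70862992e-06 -3.49512514e-02] [0.50629656 0.1044113  0.30338403] [-0.2624734  -0.79787581 -0.59200272] -1.2176667876788825e-05
[[-2.361e-01  9.717e-01 -1.200e-03]
 [ 9.717e-01  2.361e-01 -2.000e-04]
 [ 0.000e+00 -1.200e-03 -1.000e+00]]
```

View pics/w1.png

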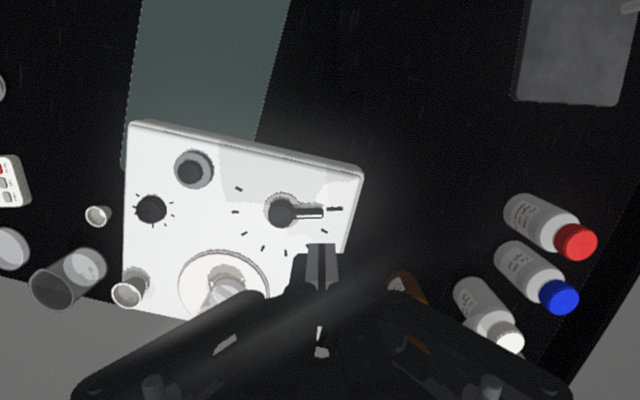

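View pics/s1.png

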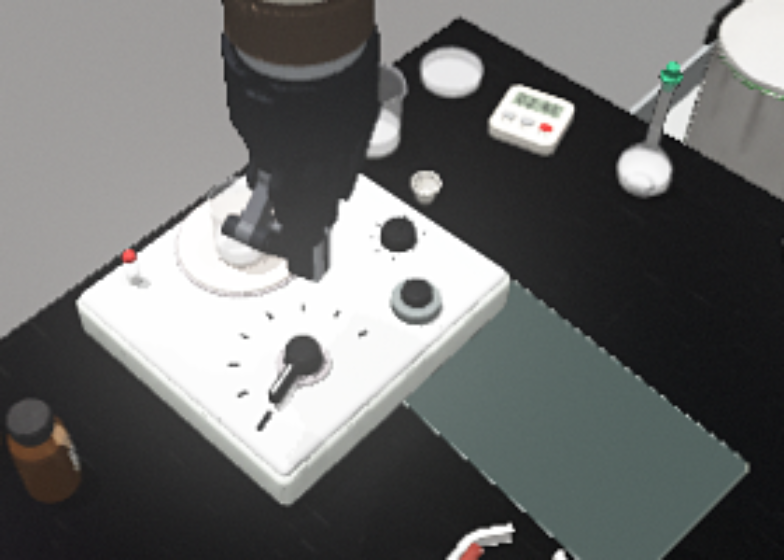

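The wrist view shows the hub at (281,212), the lever with its light line out to (323,212) and the off mark at (335,209). The shut fingers are at (321,265). The scene view agrees: the lever lies along the long mark.

Run:
```python
from h import *
w=vision.camera_model("wrist"); t=vision.camera_model("top")
print("hub wrist",ray(w,[281,212],.076),"lever end",ray(w,[323,212],.074), "top hub",ray(t,[273.4,223.4],.076))
print("button wrist",ray(w,[192,170],.077),"top",ray(t,[322,235.3],.077))
print("knob", ray(w,[151,209],.071), ray(t,[342.4,207.9],.071))
# marks in top -> circle fit
p=cv2.imread("pics/top0.png")
cr=[(97,435),(128,377),(186,345),(252,345),(310,376),(343,433),(343,499)]
P=ray(t,[(230+(a+.5)/5-.5,130+(b+.5)/5-.5) for a,b in cr],.055)[:,:2]
A=np.c_[2*P,np.ones(7)]; s=np.linalg.lstsq(A,(P**2).sum(1),rcond=None)[0]
print("axis",s[:2],np.sqrt(s[2]+s[0]**2+s[1]**2), np.degrees(np.arctan2(P[:,1]-s[1],P[:,0]-s[0])))
print("beaker base",ray(t,[230+333/5,130+250/5],.061))
```

```text
hub wrist [[0.54798079 0.07116267 0.076     ]] lever end [[0.53876967 0.11317908 0.074     ]] top hub [[0.55121345 0.06837303 0.076     ]]
button wrist [[ 0.5247097  -0.02293325  0.077     ]] top [[ 0.52778262 -0.0282391   0.077     ]]
knob [[ 0.5786544 -0.0637323  0.071    ]] [[ 0.58236217 -0.06905761  0.071     ]]
axis [0.55194656 0.07060077] 0.05207747483728811 [  75.29127439   45.65555634   15.76860355  -14.46589305  -44.52403646
  -74.39564633 -104.25163255]
beaker base [[0.63952941 0.02356075 0.061     ]]
```

Call:
drive_tool(
  steps=[-0.0045,0,0.033,0,0,-1.8,1,0,0,0.033,0,0,0,1,0,0,0.033,0,0,0,1,0,0,0.03,0,0,0,1,0,0,0.02,0,0,0,1,0,0,0.01,0,0,0,1,0,0,0.007,0,0,0,1,0,0,0,0,0,0,1],
)

```text
clock: 4.2
eef_pos: [0.5072, 0.1, 0.137]
tool_rot: [0.607, 0.795, -0.001, -0.001]
ft_force: [0.0, -0.2, -0.1]
grip_width: -0.0002
```

```bash
cat > look.py <<'E'
from h import *
import sys
from scipy.spatial.transform import Rotation as R
o=bot.get_obs(); M=R.from_quat(o["tool_rot"]).as_matrix(); a=np.degrees(np.arctan2(M[1,0],M[0,0]))
d=o["eef_pos"][:2]-[0.551,0.070]; print(o["clock"],o["eef_pos"].round(4),"phi",a.round(2),"rad",(d@M[:2,0]).round(4),"perp",(d@M[:2,1]).round(4),o["ft_force"].round(1),"tilt",M[:,2].round(4))
n=sys.argv[1]
p,_=vision.camera("scene"); a=cv2.resize(p[140:290,210:410,::-1],None,fx=2,fy=2,interpolation=cv2.INTER_CUBIC)
p,_=vision.camera("top"); b=cv2.resize(p[125:275,220:380,::-1],None,fx=2,fy=2,interpolation=cv2.INTER_CUBIC)
cv2.imwrite(f"pics/{n}.png",np.hstack([a,b]))
E
python3 look.py a1
```

```text
4.2 [0.5072 0.1    0.137 ] phi 105.28 rad 0.0405 perp -0.0343 [ 0.  -0.2 -0.1] tilt [-1.8e-03 -4.0e-04 -1.0e+00]
```

View pics/a1.png

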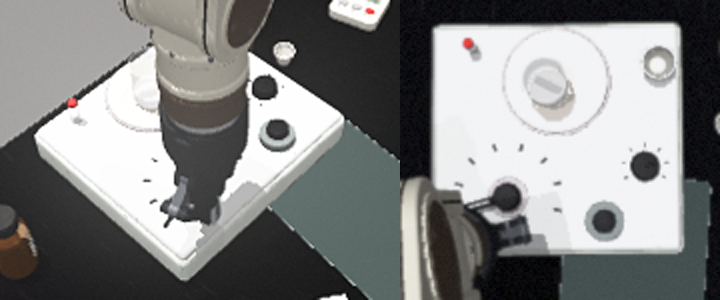

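The scene view shows the fingertips down on the robot side of the lever (near (205,215)). The lever is still on the long mark, and there is no contact. Next I approach it.

Call:
drive_tool(
  steps=[0,0.004,0,0,0,0,1,0,0.004,0,0,0,0,1,0,0.004,0,0,0,0,1,0,0.002,0,0,0,0,1,0,0.001,0,0,0,0,1,0,0.001,0,0,0,0,1,0,0.001,0,0,0,0,1,0,0,0,0,0,0,1],
)

```text
clock: 4.97
eef_pos: [0.5241, 0.1046, 0.1378]
tool_rot: [0.606, 0.795, -0.0, -0.0]
ft_force: [0.9, 0.5, 0.5]
grip_width: 0.0001
```

```bash
python3 look.py a2
```

```text
4.9667 [0.5241 0.1046 0.1378] phi 105.34 rad 0.0405 perp -0.0168 [0.9 0.5 0.5] tilt [-1.e-04 -0.e+00 -1.e+00]
```

View pics/a2.png

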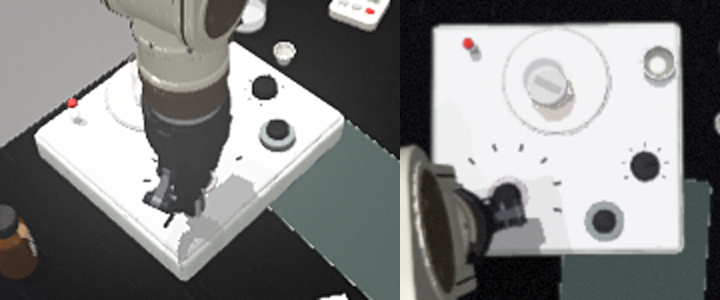

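Call:
drive_tool(
  steps=[0.0008,0.0021,0,0,0,3,1,0.0008,0.0021,0,0,0,3,1,0.0008,0.0021,0,0,0,3,1,0.0008,0.0021,0,0,0,3,1],
)

```text
clock: 5.4
eef_pos: [0.5308, 0.1093, 0.1377]
tool_rot: [0.687, 0.727, -0.001, -0.001]
ft_force: [-0.7, -0.4, 1.3]
grip_width: 0.0004
```

Call:
drive_tool(
  steps=[0.0008,0.0021,0,0,0,3,1,0.0008,0.0021,0,0,0,3,1,0.0008,0.0021,0,0,0,3,1,0,0,0,0,0,0,1,0,0,0,0,0,0,1],
)

```text
clock: 5.82
eef_pos: [0.5378, 0.1117, 0.1378]
tool_rot: [0.741, 0.672, -0.0, -0.0]
ft_force: [0.1, 0.7, -0.9]
grip_width: -0.0001
```

```bash
python3 look.py a3
```

```text
5.8167 [0.5378 0.1117 0.1378] phi 84.42 rad 0.0402 perp -0.0172 [ 0.1  0.7 -0.9] tilt [-1.e-04 -1.e-04 -1.e+00]
```

View pics/a3.png

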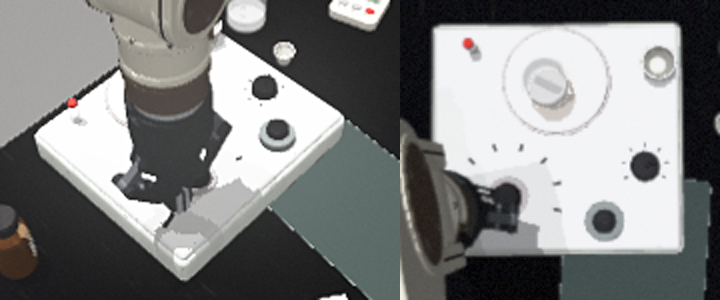

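Run:
```python
from h import *
p,d=vision.camera("wrist"); cv2.imwrite("pics/w3.png",p[:,:,::-1])
```

```text
(no output)
```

View pics/w3.png

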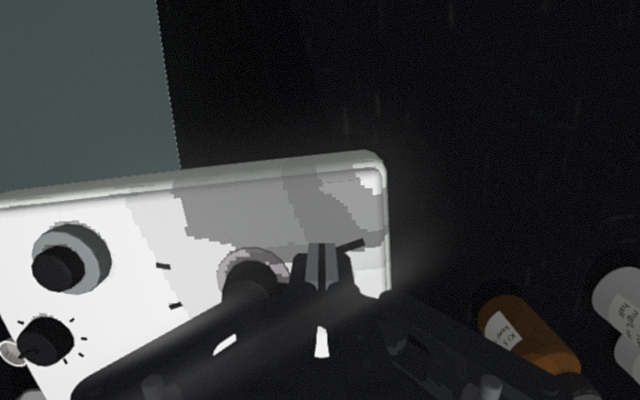

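Call:
drive_tool(
  steps=[0.0009,0.0022,0,0,0,3,1,0.0009,0.0022,0,0,0,3,1,0.0009,0.0022,0,0,0,3,1,0.0009,0.0022,0,0,0,3,1,0.0008,0.0021,0,0,0,3,1,0.0008,0.0021,0,0,0,3,1,0.0008,0.0021,0,0,0,3,1],
)

```text
clock: 6.55
eef_pos: [0.5534, 0.114, 0.1379]
tool_rot: [0.852, 0.524, -0.0, -0.001]
ft_force: [-1.8, 0.7, 1.0]
grip_width: 0.0002
```

Call:
drive_tool(
  steps=[0.0009,0.0022,0,0,0,3,1,0.0009,0.0022,0,0,0,3,1,0.0009,0.0022,0,0,0,3,1,0,0,0,0,0,0,1,0,0,0,0,0,0,1,0,0,0,0,0,0,1],
)

```text
clock: 7.05
eef_pos: [0.5608, 0.1127, 0.1379]
tool_rot: [0.889, 0.457, -0.0, -0.0]
ft_force: [0.6, 0.2, 0.9]
grip_width: 0.0002
```

```bash
python3 look.py a4
```

```text
7.05 [0.5608 0.1127 0.1379] phi 54.41 rad 0.0404 perp -0.0169 [0.6 0.2 0.9] tilt [-3.e-04 -0.e+00 -1.e+00]
```

View pics/a4.png

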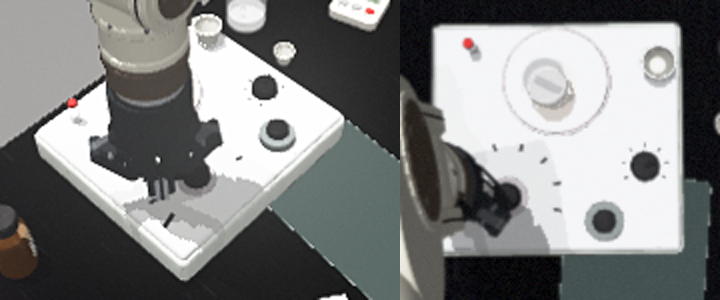

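The scene view shows the off mark bare and the fingers at the hub's left rear. The force rose to about 2 N and then dropped, which fits a click. On to 3.

Call:
drive_tool(
  steps=[0.0008,0.0021,0,0,0,3,1,0.0009,0.0022,0,0,0,3,1,0.0009,0.0022,0,0,0,3,1,0.0009,0.0022,0,0,0,3,1,0.0008,0.0021,0,0,0,3,1,0.0008,0.0021,0,0,0,3,1,0.0008,0.0021,0,0,0,3,1],
)

```text
clock: 7.73
eef_pos: [0.5753, 0.107, 0.1379]
tool_rot: [0.958, 0.286, -0.0, -0.001]
ft_force: [-1.3, 1.5, -0.4]
grip_width: -0.0002
```

Call:
drive_tool(
  steps=[0.0008,0.0022,0,0,0,3,1,0.0009,0.0022,0,0,0,3,1,0.0009,0.0022,0,0,0,3,1,0,0,0,0,0,0,1,0,0,0,0,0,0,1,0,0,0,0,0,0,1],
)

```text
clock: 8.23
eef_pos: [0.5811, 0.1022, 0.1379]
tool_rot: [0.977, 0.212, -0.0, -0.0]
ft_force: [-0.6, -0.1, 0.3]
grip_width: -0.0004
```

```bash
python3 look.py a5
```

```text
8.2333 [0.5811 0.1022 0.1379] phi 24.42 rad 0.0407 perp -0.0169 [-0.6 -0.1  0.3] tilt [-2.e-04  0.e+00 -1.e+00]
```

View pics/a5.png

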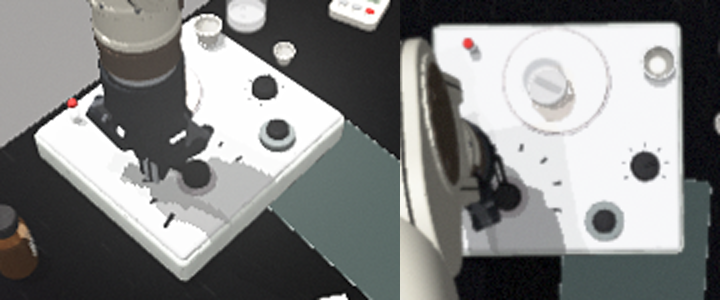

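The gripper's side linkages will swing towards the beaker at speed five, so I measure how low they hang before going on.

Run:
```python
from h import *
from scipy.spatial.transform import Rotation as R
o=bot.get_obs(); M=R.from_quat(o["tool_rot"]).as_matrix()
def cloud(n):
    p,d=vision.camera(n); m=vision.camera_model(n)
    v,u=np.nonzero(d>0); z=d[v,u]
    nn=cv2.undistortPoints(np.c_[u,v].astype(float).reshape(-1,1,2),m["mtx"],m["D"]).reshape(-1,2)
    Rm=cv2.Rodrigues(m["rvec"])[0]
    return (np.c_[nn*z[:,None],z]-m["tvec"])@Rm,p[v,u]
W,c=cloud("scene")
T=(W-o["eef_pos"])@M
k=(np.abs(T[:,0])<.09)&(np.abs(T[:,1])<.06)&(T[:,2]<.085)&(T[:,2]>-.08)&(W[:,2]>.082)&(c.max(1)<150)
T=T[k]
for a in range(-80,90,10):
    s=T[(T[:,0]*1000>=a)&(T[:,0]*1000<a+10)]
    if len(s)>3: print(a,len(s),"tool z max %.3f"%s[:,2].max(),"y %.3f..%.3f"%(s[:,1].min(),s[:,1].max()))
k=(np.linalg.norm(W[:,:2]-[.66,.025],axis=1)<.05)&(W[:,2]>.07)&(W[:,2]<.13)
print(k.sum(), W[k].min(0),W[k].max(0),np.median(W[k],0))
m=vision.camera_model("top")
print(ray(m,[230+320/5-.5,130+190/5-.5],.119), ray(m,[230+335/5-.5,130+225/5-.5],.061))
```

```text
-70 18 tool z max -0.015 y -0.011..0.011
-60 80 tool z max -0.001 y -0.012..0.012
-50 110 tool z max 0.015 y -0.012..0.009
-40 217 tool z max 0.024 y -0.022..0.009
-30 166 tool z max 0.028 y -0.031..0.011
-20 206 tool z max 0.056 y -0.036..0.009
-10 127 tool z max 0.055 y -0.037..-0.005
0 170 tool z max 0.056 y -0.037..0.007
10 89 tool z max 0.053 y -0.035..-0.004
20 57 tool z max 0.027 y -0.030..0.005
30 85 tool z max 0.021 y -0.012..0.009
40 73 tool z max 0.009 y -0.013..0.004
50 49 tool z max -0.004 y -0.013..0.011Traceback (most recent call last):
  File "<stdin>", line 18, in <module>
    return umr_minimum(a, axis, None, out, keepdims, initial, where)
ValueError: zero-size array to reduction operation minimum which has no identity
```

Linkage clearance at speed five: the lowest part, about 40 mm out, stays roughly 12 mm or more from the beaker wall, and it is above the rim farther out. It is safe to continue to 4.

Call:
drive_tool(
  steps=[0.0008,0.0021,0,0,0,3,1,0.0008,0.0022,0,0,0,3,1,0.0009,0.0022,0,0,0,3,1,0.0009,0.0022,0,0,0,3,1,0.0008,0.0021,0,0,0,3,1,0.0008,0.0021,0,0,0,3,1,0.0008,0.0021,0,0,0,3,1],
)

```text
clock: 8.97
eef_pos: [0.5906, 0.0899, 0.1379]
tool_rot: [1.0, 0.028, -0.0, -0.001]
ft_force: [-0.3, 2.3, 1.3]
grip_width: -0.0001
```

Call:
drive_tool(
  steps=[0.0008,0.0022,0,0,0,3,1,0.0008,0.0022,0,0,0,3,1,0.0008,0.0022,0,0,0,3,1,0,0,0,0,0,0,1,0,0,0,0,0,0,1,0,0,0,0,0,0,1],
)

```text
clock: 9.47
eef_pos: [0.5932, 0.0828, 0.1379]
tool_rot: [0.999, -0.049, -0.0, -0.0]
ft_force: [-0.7, -0.4, -0.7]
grip_width: -0.0003
```

```bash
python3 look.py a6
```

```text
9.4667 [0.5932 0.0828 0.1379] phi -5.58 rad 0.0408 perp -0.0169 [-0.7 -0.4 -0.7] tilt [-1.e-04  1.e-04 -1.e+00]
```

View pics/a6.png

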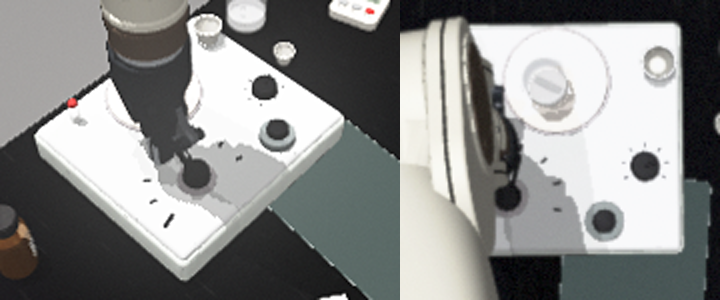

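The top view shows the lever going up from the hub (508,197) to about (516,180), near mark 4. Mark 5 at (544,160) is bare. This is the last click.

Call:
drive_tool(
  steps=[0.0008,0.0021,0,0,0,3,1,0.0008,0.0022,0,0,0,3,1,0.0008,0.0022,0,0,0,3,1,0.0009,0.0022,0,0,0,3,1,0.0008,0.0021,0,0,0,3,1,0.0008,0.0021,0,0,0,3,1,0.0008,0.0021,0,0,0,3,1],
)

```text
clock: 10.15
eef_pos: [0.5949, 0.0676, 0.1379]
tool_rot: [0.973, -0.231, -0.0, -0.001]
ft_force: [0.1, 1.7, -0.5]
grip_width: 0.0004
```

Call:
drive_tool(
  steps=[0.0008,0.0022,0,0,0,3,1,0.0008,0.0022,0,0,0,3,1,0.0008,0.0022,0,0,0,3,1,0,0,0,0,0,0,1,0,0,0,0,0,0,1,0,0,0,0,0,0,1],
)

```text
clock: 10.65
eef_pos: [0.5938, 0.0601, 0.1379]
tool_rot: [0.952, -0.305, -0.0, -0.0]
ft_force: [-0.4, -0.4, 0.2]
grip_width: -0.0
```

```bash
python3 look.py a7
```

```text
10.65 [0.5938 0.0601 0.1379] phi -35.58 rad 0.0406 perp -0.0168 [-0.4 -0.4  0.2] tilt [ 0.e+00  1.e-04 -1.e+00]
```

View pics/a7.png

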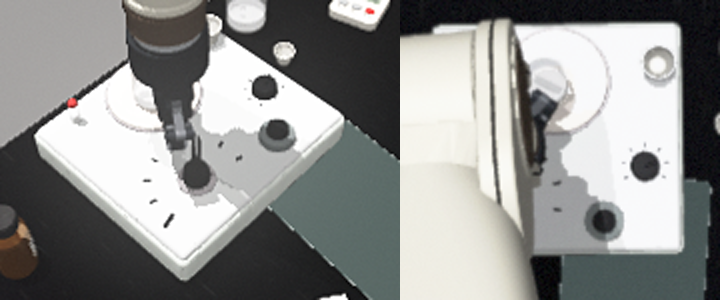

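The force has dropped to zero, so it clicked. In the scene view the off mark and marks 1–3 are bare, and marks 6 and 7 at (221,145) and (240,158) are bare. Next I back off a little, lift and check.

Call:
drive_tool(
  steps=[0,-0.002,0,0,0,0,1,0,0,-0.01,0,0,0,1,0,0,-0.02,0,0,0,1,0,0,-0.03,0,0,0,1,0,0,-0.03,0,0,0,1,-0.02,-0.01,-0.02,0,0,0,1,-0.03,0,0,0,0,0,1,-0.03,0.0,0,0,0,0,1],
)

```text
clock: 11.42
eef_pos: [0.5368, 0.117, 0.2508]
tool_rot: [0.952, -0.307, 0.002, -0.002]
ft_force: [-0.3, 0.0, -0.8]
grip_width: 0.0001
```

```bash
python3 look.py a8;  python3 - <<'E'
from h import *
p,d=vision.camera("wrist"); cv2.imwrite("pics/w8.png",p[:,:,::-1])
E
```

```text
11.4167 [0.5368 0.117  0.2508] phi -35.71 rad -0.0389 perp -0.0299 [-0.3  0.  -0.8] tilt [ 0.0057  0.0014 -1.    ]
```

View pics/a8.png

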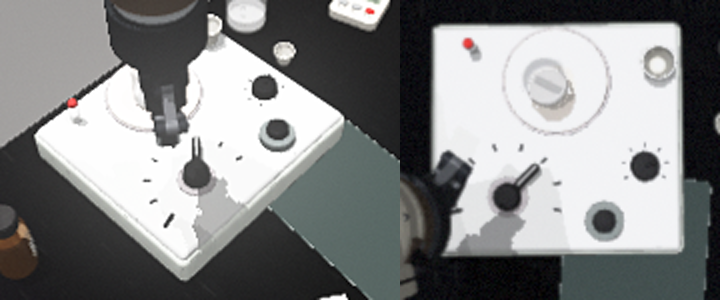

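View pics/w8.png

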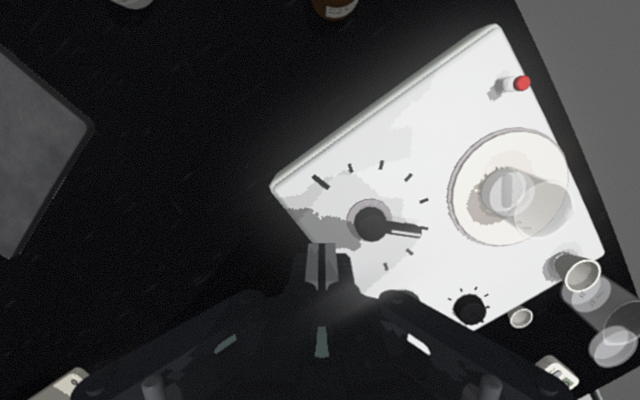

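The lever lies on the fifth short mark. The wrist view shows the long mark at (320,182), then short marks 1–4 at (350,168), (381,165), (409,177) and (424,200), the lever on mark 5 at (428,229), and marks 6 and 7 bare beyond it. The other items are unmoved. Now I move over the button.

Call:
drive_tool(
  steps=[0.019,0.031,0,0,0,0,1,0.019,0.031,0,0,0,0,1,0.019,0.031,0,0,0,0,1,0.019,0.031,0,0,0,0,1,0,0,0.03,0,0,0,1,0,0,0.03,0,0,0,1,0,0,0.02,0,0,0,1,0,0,0,0,0,0,1],
)

```text
clock: 12.23
eef_pos: [0.5231, -0.0299, 0.1638]
tool_rot: [0.952, -0.307, -0.004, 0.001]
ft_force: [-0.8, -0.1, -0.4]
grip_width: -0.0001
```

```bash
python3 look.py a9;  python3 - <<'E'
from h import *
p,d=vision.camera("wrist"); cv2.imwrite("pics/w9.png",p[:,:,::-1])
E
```

```text
12.2333 [ 0.5231 -0.0299  0.1638] phi -35.76 rad 0.0357 perp 0.0974 [-0.8 -0.1 -0.4] tilt [-8.1e-03  2.0e-04 -1.0e+00]
```

View pics/a9.png

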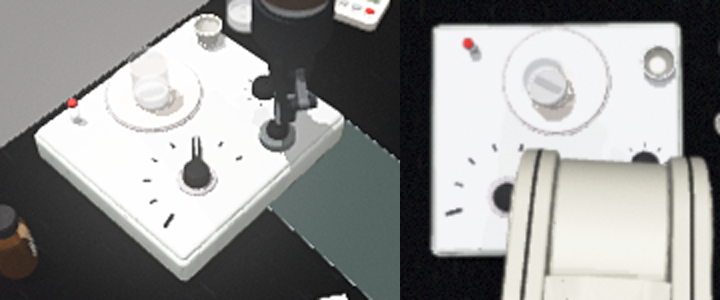

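View pics/w9.png

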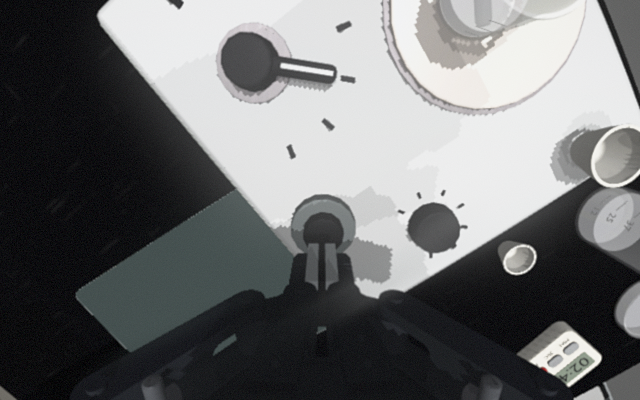

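The wrist view shows the fingertips just above the black button (322,232), about 4 mm off its centre. I centre the tip and lower it slowly.

Call:
drive_tool(
  steps=[0.001,-0.004,0,0,0,0,1,0,0,0.006,0,0,0,1,0,0,0.004,0,0,0,1,0,0,0.002,0,0,0,1,0,0,0,0,0,0,1,0,0,0,0,0,0,1],
)

```text
clock: 12.88
eef_pos: [0.5282, -0.026, 0.1558]
tool_rot: [0.952, -0.306, -0.0, 0.0]
ft_force: [-0.5, 0.3, -0.3]
grip_width: -0.0004
```

Call:
drive_tool(
  steps=[0,0,0.002,0,0,0,1,0,0,0.001,0,0,0,1,0,0,0.001,0,0,0,1,0,0,0,0,0,0,1],
)

```text
clock: 13.22
eef_pos: [0.5283, -0.0261, 0.1517]
tool_rot: [0.952, -0.306, -0.0, 0.0]
ft_force: [-0.2, -1.2, -0.3]
grip_width: -0.0002
```

Call:
drive_tool(
  steps=[0,0,0.001,0,0,0,1,0,0,0.001,0,0,0,1,0,0,0,0,0,0,1,0,0,0,0,0,0,1],
)

```text
clock: 13.55
eef_pos: [0.5284, -0.0261, 0.1499]
tool_rot: [0.952, -0.306, -0.0, 0.0]
ft_force: [-0.0, 0.4, -0.1]
grip_width: -0.0001
```

Tip z is 0.0773, so contact is imminent.

Call:
drive_tool(
  steps=[0,0,0.001,0,0,0,1,0,0,0.001,0,0,0,1,0,0,0,0,0,0,1,0,0,0,0,0,0,1],
)

```text
clock: 13.88
eef_pos: [0.5285, -0.0261, 0.1481]
tool_rot: [0.952, -0.306, 0.0, -0.0]
ft_force: [-0.8, -1.0, 2.7]
grip_width: 0.0001
```

Call:
drive_tool(
  steps=[0,0,0.001,0,0,0,1,0,0,0.001,0,0,0,1,0,0,0,0,0,0,1,0,0,0,0,0,0,1],
)

```text
clock: 14.22
eef_pos: [0.5285, -0.0261, 0.146]
tool_rot: [0.952, -0.306, 0.0, -0.0]
ft_force: [-0.7, -0.6, 3.9]
grip_width: -0.0001
```

Call:
drive_tool(
  steps=[0,0,0.001,0,0,0,1,0,0,0.001,0,0,0,1,0,0,0,0,0,0,1,0,0,0,0,0,0,1],
)

```text
clock: 14.55
eef_pos: [0.5285, -0.0261, 0.144]
tool_rot: [0.952, -0.306, 0.0, -0.0]
ft_force: [-1.8, -0.3, 4.0]
grip_width: -0.0003
```

Call:
drive_tool(
  steps=[0,0,0.0005,0,0,0,1,0,0,0.0005,0,0,0,1,0,0,0,0,0,0,1,0,0,0,0,0,0,1],
)

```text
clock: 14.88
eef_pos: [0.5285, -0.0261, 0.1436]
tool_rot: [0.952, -0.306, 0.0, -0.0]
ft_force: [-3.0, -0.1, 8.7]
grip_width: 0.0
```

Call:
drive_tool(
  steps=[0,0,0.0005,0,0,0,1,0,0,0.0005,0,0,0,1,0,0,0,0,0,0,1,0,0,0,0,0,0,1],
)

```text
clock: 15.22
eef_pos: [0.5285, -0.0261, 0.1435]
tool_rot: [0.952, -0.306, 0.001, -0.0]
ft_force: [-4.5, -0.2, 14.6]
grip_width: -0.0004
```

Bottomed: the tip stopped at z = 0.0709, the fully-in height, and the force went from 4 to 14.6 N with no further travel. I lift off and retreat.

Call:
drive_tool(
  steps=[0,0,-0.004,0,0,0,1,0,0,-0.01,0,0,0,1,0,0,-0.03,0,0,0,1,0,0,-0.03,0,0,0,1,0,0,-0.03,0,0,0,1,0,0.025,-0.03,0,0,0,1,0,0.035,0,0,0,0,1,0,0.035,0,0,0,0,1],
)

```text
clock: 15.88
eef_pos: [0.4739, -0.1037, 0.2781]
tool_rot: [0.952, -0.305, 0.002, -0.0]
ft_force: [-0.8, -1.3, -0.3]
grip_width: 0.0
```

Call:
drive_tool(
  steps=[0,0.035,0,0,0,0,1,0,0.035,0,0,0,0,1,0,0.03,0,0,0,0,1,0,0,0,0,0,0,1,0,0,0,0,0,0,1],
)

```text
clock: 16.3
eef_pos: [0.4139, -0.1855, 0.2759]
tool_rot: [0.951, -0.308, -0.0, -0.0]
ft_force: [1.1, -1.1, -0.4]
grip_width: -0.0
```

```bash
python3 look.py a10
```

```text
16.3 [ 0.4139 -0.1855  0.2759] phi -35.86 rad 0.0385 perp 0.2874 [ 1.1 -1.1 -0.4] tilt [-2.e-04  5.e-04 -1.e+00]
```

View pics/a10.png

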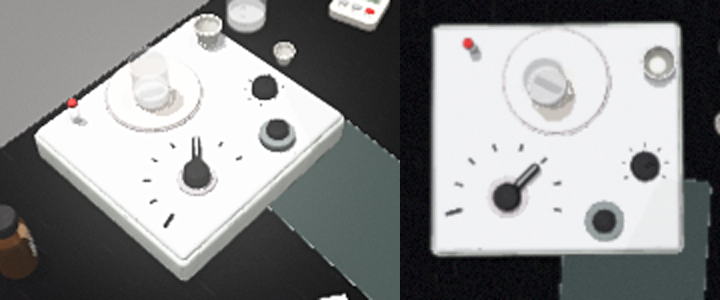

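The lever is on mark 5 in the top view (540,163), with marks 6 and 7 bare. The button is out again, and the beaker, crucible, vial and knob are where they were. The hand is clear.

```bash
python3 -c "
from workcell import job_done
print(job_done())"
```

```text
the job is handed in; nothing more can be done
None
```

I turned the speed lever from off to speed five, one click at a time, then pressed the start button fully in. I took the hand away and handed the job in at about 16.4 s.

- **Lever:** I pushed it with the shut fingertips; the readings between moves showed about 2 N. The wrist, top and scene pictures after the last click show it on the fifth short mark, with six and seven bare. The top and scene pictures after the press show the same.
- **Button:** The tip stopped at 0.0709 m, about where fully in should be (0.071 m). The force then rose from 4 to 14.6 N with no more travel. That is more than the 5 N needed, because I pushed on to be sure it had bottomed.
- **Everything else:** In the last picture the heat knob, beaker, crucible and vial look unmoved. I judged that by eye and did not measure it.
- **Disagreement:** The wrist camera placed the lever axis and button about 3–6 mm from where the top camera did. I used the top camera's values, and the contacts came where those predicted.

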